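# Hook a dropped lens collar out from behind the tap guard

## Robot

A 7-joint arm with a two-finger parallel gripper is mounted at the origin on the work surface. World frame = base frame: x ahead of the robot, y to its left, z up, the work surface at z = 0. Lengths are in m, angles in rad, forces in N, time in s.
With the tool pointing down it reaches from about 0.4 to 0.85 m from the base axis. Payload 4.5 kg.
Tool frame: the origin (TCP) lies midway between the tips of the shut fingers; the grasp point (between the pads) lies 19 mm behind it; z points along the fingers, y is the line along which they close (so a half turn about z gives the same grasp; the last joint's range is limited). The gripper opens to 85 mm and grips with 20 to 120 N. Pads are 22 mm wide; open, the fingers measure 114 mm over their backs; the gripper's body (76 mm by 85 mm) begins 54 mm behind the grasp point. The pads swing forward as they close: fully open they stand 13 mm farther back than shut.
Start: joints at [-1.242, 0.689, -0.195, 1.565, 0.157, 0.902, -0.215], TCP at [0.182, 0.598, 0.231] pointing down, gripper open.
Joint ranges: [-3.01, 3.01], [-0.46, 2.08], [-1.47, 1.51], [0.13, 2.56], [-1, 4.14], [0.04, 2.09], [-2.66, 2.66]. Speed limits (rad/s): [2.57, 2.57, 3.14, 3.14, 3.14, 3.14, 3.14].

## Interface

Orientations are given as [roll, pitch, yaw] about the fixed x, y, z axes, in that order (R = Rz(yaw) Ry(pitch) Rx(roll)).
In Python, from cell import arm gives the robot as it stands. The module is installed in compiled form; this text tells all that it offers. Calls block until the motion is done:
- arm.move_to(position, orientation): joint-space move of the TCP to a pose.
- arm.move_linear(position, orientation=None, max_speed=0.15): straight line of the TCP; orientation=None keeps the orientation; max_speed is the mean speed in m/s.
- arm.move_j(angles): joint-space move.
- arm.set_gripper(opening, effort=None): opening from 0.0 (shut) to 1.0 (fully open); effort is the grip in N (None keeps the last); returns when the fingers have stopped.
- arm.wait(seconds).
- arm.inverse_kinematics(position, orientation): joint angles nearest the present ones, or None.
- arm.grab_frame(name): name is "side" or "top"; returns the picture (384x512x3 uint8, red, green, blue); there is no depth.
- arm.get_calibration(name): a dict with "K" (3x3 intrinsics, pixels), "world_to_cam" (4x4, takes a point from world to camera coordinates). Camera axes: x right, y down, z forward; pixel columns grow to the right and rows downward; lengths in m; the calibration is good to about 2 mm. A picture is of the moment at which its call begins. get_calibration takes no time and is no camera call.
A pose or a line that the arm cannot do raises arm.IKError and nothing moves.
- arm.sign_off(): hands the job in; it is judged then, once.
Readings, each from a call of its own:
- arm.read_t(): time.
- arm.read_joints(): joint angles.
- arm.read_qvel(): joint speeds.
- arm.read_effort(): joint torques, N m.
- arm.read_ee_pos(): TCP position.
- arm.read_orientation(): TCP orientation.
- arm.read_force(): force on the tool from outside, world axes, zero at the start.
- arm.read_wrist_torque(): the same for the moment, N m.
- arm.read_finger_gap(): opening from 0.0 (shut) to 1.0 (fully open).
- arm.read_grip_force(): force on a finger pad.
Only numpy, scipy, OpenCV 4.12 (cv2) and the standard library are available. Lean on these libraries where they do the work, as an engineer would, in place of code of your own. Each camera call takes 0.05 s, during which the arm holds its last target. There are 200 camera calls.

## Task

The brass lens collar has rolled behind the fixed blue bar guard, out of reach of the hand. Without touching the collar with the fingers, take the orange-handled hooked rod, reach its hook in under the front of the guard to the brass collar and draw the collar out until it lies flat on the bench clear in front of the guard, then set the rod down standing on its flat handle base and let go. Leave the black collar behind the guard where it lies.

Things in the scene. Friction and masses are not known exactly. Their poses are not given: they have to be found in the camera images.
- hook_grip (a point): Centre of the hooked rod's orange handle: block 90 long (x) x 26 wide (y) x 44 mm high, on its flat base on a 3 mm green mat. An 8 mm steel rod runs out along +x, its axis 28 mm above the base, to an 8 mm prong bent straight down 190 mm from this point, tip 3 mm above base level. 0.18 kg, balanced in the handle. Not the blue-handled straight rod beside it.
- brass_ring (a point): Centre (half-way up) of the brass collar, a loose plain ring lying flat on the bench behind the guard: 44 mm outside diameter, 30 mm bore, 12 mm high, about 60 g, z axis up. The hook's prong goes into its bore from above.
- black_ring (a point): Centre (half-way up) of the black plastic collar, the same size as the brass one and lying flat beside it behind the guard, centres 60 mm or more apart. To be left alone.
- guard: Blue bar guard fixed to the bench (height 0), 300 wide (y) x 170 deep (x) x 110 mm high. Origin: bench level, middle of its front edge; +x leads in behind it, -x out to the front. Front open from bench to 80 mm up, between 12 mm posts at y = -150 and 150; plate and roof bars above. Red taps at its closed back reach to x = 131. Collars lie at x 50 to 80, y up to 60 mm either side.

How it is judged:
On the way:
1. the hook is lowered at the brass collar (prong within 40 mm of its centre, tip below 20 mm) while the collar's centre is still 20 mm or more behind the guard's front edge (x of brass_ring in the frame of guard above 0.02 m and x of brass_ring in the frame of hook_grip between 0.15 and 0.23 m and y of brass_ring in the frame of hook_grip between -0.03 and 0.03 m and height (world z) of hook_grip below 0.038 m), for 0.1 s.
At the end, for the whole second after the job is handed in: The brass collar lies flat on the bench, its centre 25 to 250 mm in front of the guard and within 200 mm of its middle line; the hooked rod stands upright (11 degrees) on its base, released; all at rest; black collar within 20 mm of its start. The hook may stay in the collar (x of brass_ring in the frame of guard between -0.25 and -0.025 m and y of brass_ring in the frame of guard between -0.2 and 0.2 m and height (world z) of brass_ring below 0.014 m and angle between each of brass_ring, hook_grip's own z axis and vertical below 0.2 rad and linear speed of each of brass, hook below 0.02 m/s and height (world z) of hook_grip below 0.032 m and contact force between the fingers and hook below 0.1 N and distance of black_ring from where it was at the start of the episode below 0.02 m); the robot touches nothing.
It fails at once if the fingers touch the brass collar (contact force between the fingers and brass above 0.5 N).
It fails at once if the black collar is shifted by more than 20 mm (distance of black_ring from where it was at the start of the episode above 0.02 m).
It also fails if it takes over 42 s, if anything falls off the work surface, if the arm or the gripper's body presses on something with over 40 N, if the wrist force passes 120 N, or if a joint passes its speed limit or range.

## Working session

There is one attempt and no reset: what is moved stays moved. The work goes in short steps, each a Python script; the robot and the scene stay as the last script left them, time stands still between calls to the robot, and variables do not carry over. Pictures are saved under pics/ and viewed, at most 10 in all, crops included, and the job is handed in when it is done.

```bash
mkdir -p pics
cat > h.py <<'E'
import numpy as np, cv2
from cell import arm
def snap(n,f): 
    im=arm.grab_frame(n); cv2.imwrite('pics/'+f,im[:,:,::-1]); return im
def ray(n,u,v,z):
    c=arm.get_calibration(n); K=np.array(c['K']); T=np.array(c['world_to_cam'])
    R,t=T[:3,:3],T[:3,3]; d=R.T@np.linalg.inv(K)@[u,v,1]; o=-R.T@t
    return o+d*(z-o[2])/d[2]
def proj(n,p):
    c=arm.get_calibration(n); q=np.array(c['world_to_cam'])@[*p,1]; q=np.array(c['K'])@q[:3]; return q[:2]/q[2]
E
python3 - <<'E'
from h import *
a=snap('top','t0.png'); b=snap('side','s0.png')
for n in('top','side'):
    T=np.array(arm.get_calibration(n)['world_to_cam']); print(n,-T[:3,:3].T@T[:3,3]); 
    cv2.imwrite(f'pics/{n}_big.png',cv2.resize(cv2.imread('pics/'+n[0]+'0.png'),(800,600),interpolation=cv2.INTER_CUBIC))
print(arm.read_orientation(),arm.read_t())
E
```

```text
top [ 0.49499276 -0.03098658  1.01885503]
side [-0.0075047   0.58813683  0.61409663]
[-3.13987395e+00  8.44211673e-05  2.84687822e+00] 0.1
```

View pics/top_big.png

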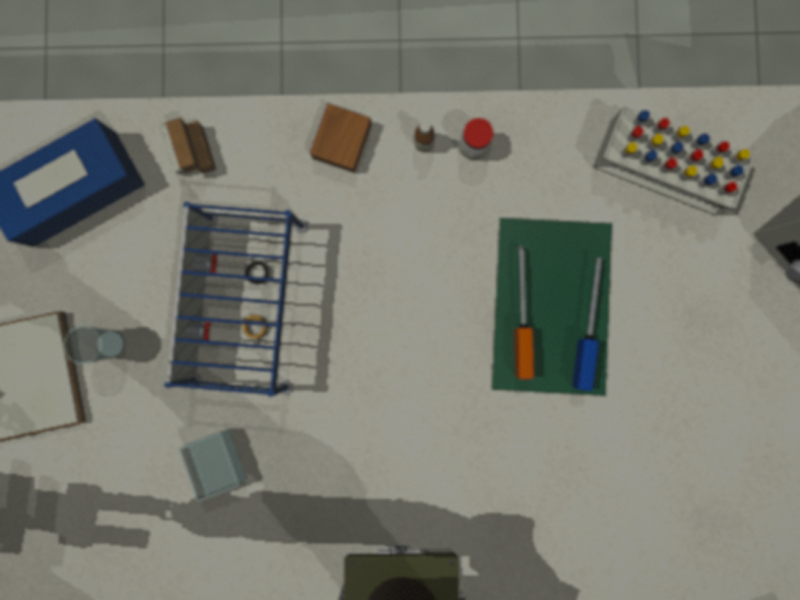

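View pics/side_big.png

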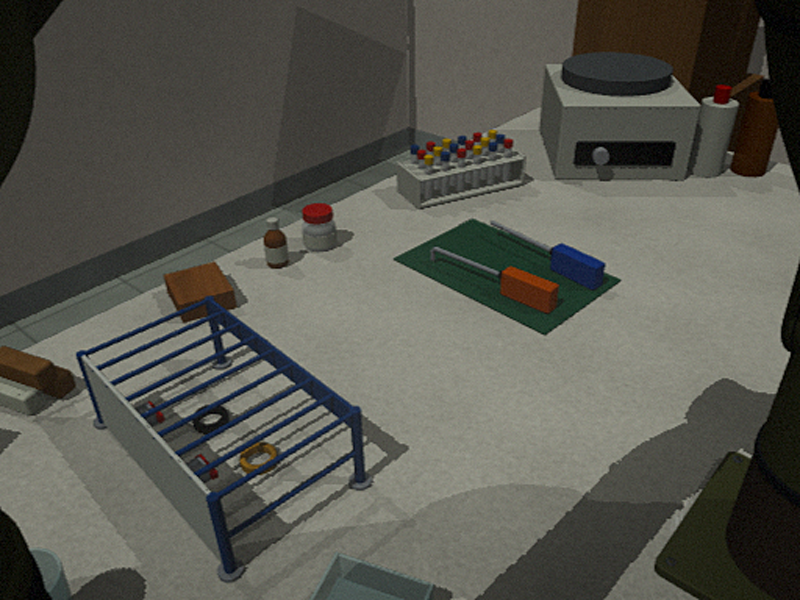

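The top view shows the hooked orange handle at about (525,352) in the 800×600 picture, with its rod pointing up (+x). The guard is at the left with its front facing right (-y). The brass ring is at about (256,327) and the black ring at about (258,272).

Run:
```python
import cv2,numpy as np
t=cv2.imread('pics/t0.png')
f=lambda a:cv2.resize(np.clip(a*1.5,0,255).astype('uint8'),(400,600),interpolation=cv2.INTER_CUBIC)
cv2.imwrite('pics/c0.png',np.hstack([f(t[110:260,105:205]),f(t[125:275,300:400])]))
```

```text
(no output)
```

View pics/c0.png

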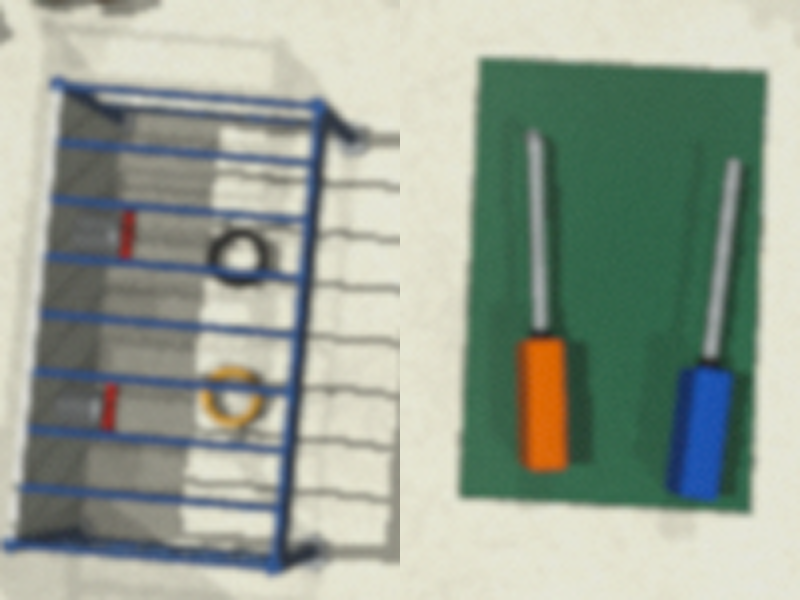

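Run:
```python
from h import *
L=lambda x,y,z:ray('top',105+x/4-.4,110+y/4-.4,z)
R=lambda x,y,z:ray('top',300+(x-400)/4-.4,125+y/4-.4,z)
g1,g2=L(318,105,.11),L(277,566,.11); print('guard',g1,g2,np.linalg.norm(g1-g2))
O=(g1+g2)/2; O[2]=0; yv=(g1-g2);yv[2]=0;yv/=np.linalg.norm(yv); xv=np.array([yv[1],-yv[0],0]); 
if xv[1]<0: xv=-xv
print('O',O,'x',xv,np.degrees(np.arctan2(xv[1],xv[0])))
for n,p in(('blk',L(240,257,.008)),('brs',L(233,397,.008))): print(n,p,(p-O)@xv,(p-O)@yv, proj('side',p)*800/512)
c=R(547,404,.047); e=R(534,130,.035); s=R(542,328,.035)
print('handle',c,'end',e,'start',s,np.linalg.norm((e-c)[:2]),np.degrees(np.arctan2(*(e-s)[1::-1])),np.degrees(np.arctan2(*(e-c)[1::-1])),proj('side',c)*800/512)
print('len',R(546,339,.047),R(549,469,.047))
print('mat',R(482,60,.003),R(750,512,.003))
```

```text
guard [0.70304008 0.17429339 0.11      ] [0.4054242  0.20252895 0.11      ] 0.29895226601955244
O [0.55423214 0.18841117 0.        ] x [ 0.09444837  0.99552976 -0.        ] 84.58042895060565
blk [0.61694439 0.2542914  0.008     ] 0.07150879468693884 0.056209629266434274 [211.23508704 415.48656556]
brs [0.51626228 0.25970476 0.008     ] 0.06738869714122346 -0.044533695048492764 [259.13612989 455.76066645]
handle [ 0.46138611 -0.22760491  0.047     ] end [ 0.65233531 -0.22613933  0.035     ] start [ 0.51370878 -0.2279924   0.035     ] 0.19095482259677754 0.7658489912415423 0.43975079643272263 [528.65671941 276.28346772]
len [ 0.50588525 -0.22812726  0.047     ] [ 0.41707096 -0.22776717  0.047     ]
mat [ 0.70918404 -0.19623109  0.003     ] [ 0.38069894 -0.37884783  0.003     ]
```

Everything checks against the given sizes: guard width 299 mm, prong reach about 191 mm, and ring centres 101 mm apart. Next I check IK for the route and grasp the handle.

```bash
cat >> h.py <<'E'
O=np.array([.55423,.18841]); xv=np.array([.09445,.99553]); brass=np.array([.5163,.2597]); H=np.array([.4614,-.2279])
GY=np.arctan2(xv[1],xv[0])
E
python3 - <<'E'
from h import *
for y0 in(np.pi,0):
  for p,yaw in((H,.01),(H-[0,-.1],.01),(brass-.29*xv,GY),(brass-.19*xv,GY),(brass-.35*xv,GY)):
    for z in(.015,.12):
      q=arm.inverse_kinematics([*p,z],[np.pi,0,(yaw+y0+np.pi)%(2*np.pi)-np.pi]); print(y0,p,z,None if q is None else np.round(q,2))
E
```

```text
3.141592653589793 [ 0.4614 -0.2279] 0.015 [ 0.49  0.92 -0.2   2.03  0.67  0.25  1.29]
3.141592653589793 [ 0.4614 -0.2279] 0.12 [ 0.65  0.76 -0.47  1.99  0.64  0.55  1.32]
3.141592653589793 [ 0.4614 -0.1279] 0.015 [ 0.29  0.91 -0.19  2.13  0.98  0.19  0.78]
3.141592653589793 [ 0.4614 -0.1279] 0.12 [ 0.48  0.73 -0.5   2.09  0.73  0.5   1.01]
3.141592653589793 [ 0.4889095 -0.0290037] 0.015 [ 0.48  1.09 -0.91  2.08  1.37  0.79  1.7 ]
3.141592653589793 [ 0.4889095 -0.0290037] 0.12 [ 0.41  0.8  -0.75  2.05  0.92  0.66  2.08]
3.141592653589793 [0.4983545 0.0705493] 0.015 [ 0.12  0.98 -0.58  2.05  1.2   0.51  1.66]
3.141592653589793 [0.4983545 0.0705493] 0.12 [ 0.18  0.8  -0.69  2.01  0.85  0.65  1.96]
3.141592653589793 [ 0.4832425 -0.0887355] 0.015 [ 0.48  0.99 -0.66  2.08  1.29  0.56  1.89]
3.141592653589793 [ 0.4832425 -0.0887355] 0.12 [ 0.55  0.82 -0.79  2.05  0.94  0.69  2.19]
0 [ 0.4614 -0.2279] 0.015 [ 0.3   0.93  0.11  2.04 -0.45  0.2  -0.75]
0 [ 0.4614 -0.2279] 0.12 [ 0.24  0.74  0.21  2.01 -0.34  0.43 -0.85]
0 [ 0.4614 -0.1279] 0.015 [ 0.15  0.91  0.05  2.14 -0.4   0.09 -0.99]
0 [ 0.4614 -0.1279] 0.12 [ 0.06  0.71  0.19  2.11 -0.37  0.35 -1.01]
0 [ 0.4889095 -0.0290037] 0.015 [-0.02  0.91 -0.03  2.11  0.2   0.12 -0.33]
0 [ 0.4889095 -0.0290037] 0.12 [-0.02  0.7  -0.02  2.07  0.04  0.36 -0.18]
0 [0.4983545 0.0705493] 0.015 [-0.23  0.92 -0.01  2.07  0.05  0.16 -0.38]
0 [0.4983545 0.0705493] 0.12 [-0.25  0.72  0.03  2.04 -0.05  0.39 -0.28]
0 [ 0.4832425 -0.0887355] 0.015 [ 0.12  0.91 -0.05  2.1   0.28  0.13 -0.29]
0 [ 0.4832425 -0.0887355] 0.12 [ 0.13  0.71 -0.07  2.07  0.13  0.37 -0.14]
```

Run:
```python
from h import *
o=[np.pi,0,.01]
arm.move_to([*H,.15],o)
arm.move_linear([*H,.016],o,.12)
arm.set_gripper(0.0,60)
print(arm.read_finger_gap(),arm.read_grip_force(),arm.read_ee_pos(),arm.read_force())
arm.move_linear([*H,.10],o,.1)
print(arm.read_finger_gap(),arm.read_grip_force(),arm.read_t())
o=[np.pi,0,GY]
arm.move_to([*(brass-.31*xv),.10],o)
a=snap('top','t1.png'); b=snap('side','s1.png')
f=lambda a,w:cv2.resize(np.clip(a[:,:,::-1]*1.3,0,255).astype('uint8'),w,interpolation=cv2.INTER_CUBIC)
cv2.imwrite('pics/c1.png',np.hstack([f(a[110:310,105:338],(400,344)),f(b[100:384,0:330],(400,344))]))
print(arm.read_finger_gap(),arm.read_grip_force(),arm.read_ee_pos(),arm.read_t(),arm.read_force())
```

```text
0.3013364885725688 59.81629192829132 [ 0.46146259 -0.22785742  0.01632776] [-1.61359488 -0.03799889  5.41913755]
0.29374996514586144 58.94297003746033 6.0
0.2948465861902743 58.882707953453064 [ 0.48668036 -0.05096602  0.09971876] 6.85 [-0.48294804 -0.47709789 -1.2980495 ]
```

View pics/c1.png

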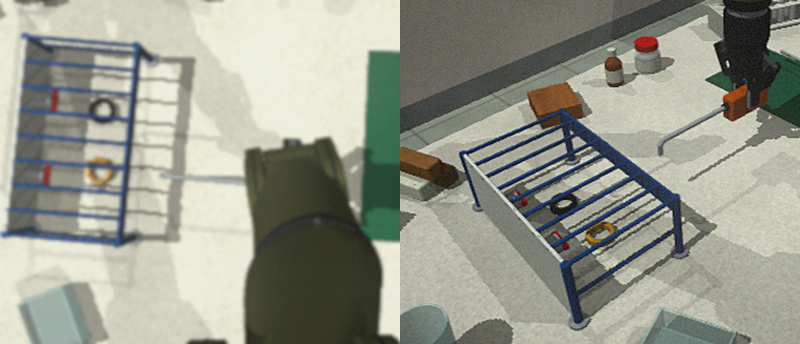

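The handle is held level, with the elbow at about (162,176) in the crop, short of the guard front. I compute the lateral error, descend to insertion height and move in over the ring.

Run:
```python
from h import *
e=ray('top',105+162*233/400,110+176*200/344,.119)[:2]; exp=brass-.31*xv+.194*xv
yv=np.array([-xv[1],xv[0]]); d=e-exp; print('err along,lat',d@xv,d@yv)
o=[np.pi,0,GY]
arm.move_linear([*(brass-.31*xv),.038],o,.1)
arm.move_linear([*(brass-.19*xv),.038],o,.08)
a=snap('top','t2.png'); b=snap('side','s2.png')
f=lambda a:cv2.resize(np.clip(a[:,:,::-1]*1.5,0,255).astype('uint8'),(400,500),interpolation=cv2.INTER_CUBIC)
cv2.imwrite('pics/c2.png',np.hstack([f(a[160:260,130:210]),f(b[230:330,120:200])]))
print(arm.read_finger_gap(),arm.read_ee_pos(),arm.read_t(),arm.read_force())
```

```text
err along,lat -0.009772316457172484 0.0009542303921925791
0.29373933990207357 [0.49833021 0.06996376 0.03800834] 9.3667 [-0.43318953  0.74571033  0.80304598]
```

View pics/c2.png

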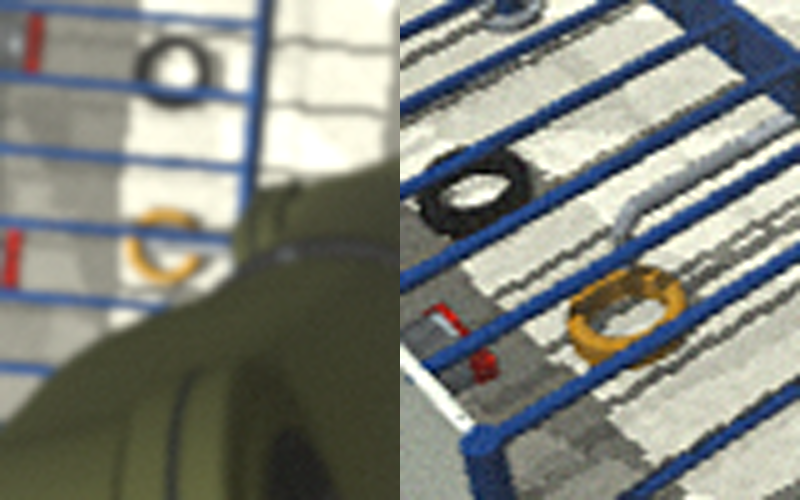

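The side view shows the prong above the ring with its elbow at crop (632,208), and the ring's centre at about (628,315).

Run:
```python
from h import *
yv=np.array([-xv[1],xv[0]])
S=lambda x,y,z:ray('side',120+(x-400)/5-.4,230+y/5-.4,z)[:2]
el=S(632,208,.053); r=S(628,314,.006)
for n,p in(('elbow',el),('ring',r)): print(n,p,(p-brass)@xv,(p-brass)@yv)
for z in(.053,.028): print(((proj('side',[*brass,z])-[119.6,229.6])*5+[400,0]))
```

```text
elbow [0.51661072 0.25164781] -0.007986853455128756 -0.0010698646155770492
ring [0.51749411 0.26054594] 0.0009549425742035019 -0.0011088723505963858
[614.84879706 220.40141359]
[624.04525538 271.06952785]
```

The prong is about 8 mm short in x and fine laterally. I advance, lower it into the bore and check.

Run:
```python
from h import *
o=[np.pi,0,GY]; p=brass-.182*xv
arm.move_linear([*p,.038],o,.05)
arm.move_linear([*p,.015],o,.05)
arm.wait(.2)
print(arm.read_ee_pos(),arm.read_t(),arm.read_force())
b=snap('side','s3.png')
arm.move_linear([*(p-.03*xv),.015],o,.06)
b2=snap('side','s4.png')
f=lambda a:cv2.resize(np.clip(a[:,:,::-1]*1.5,0,255).astype('uint8'),(400,500),interpolation=cv2.INTER_CUBIC)
cv2.imwrite('pics/c3.png',np.hstack([f(b[230:330,120:200]),f(b2[230:330,120:200])]))
print(arm.read_ee_pos(),arm.read_t(),arm.read_force())
```

```text
[0.49927765 0.07853558 0.01523022] 10.4833 [-0.04515277  1.00883504 -1.28122098]
[0.49635242 0.04884052 0.01499272] 11.2333 [-0.53639387  0.37258261 -2.52275337]
```

View pics/c3.png

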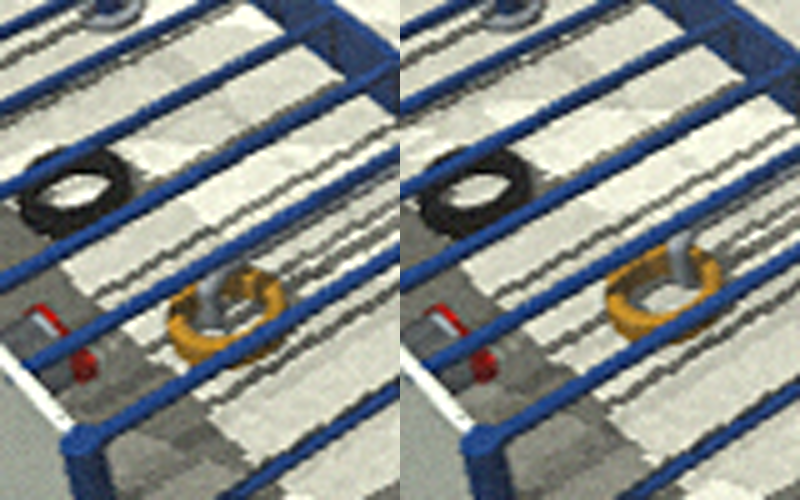

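The prong is in the bore and the ring is following. I pull it out, set the rod down, release and retreat.

Run:
```python
from h import *
o=[np.pi,0,GY]; p=brass-.352*xv
arm.move_linear([*p,.0150],o,.07)
f0=arm.read_force(); z=.015
while z>.0115 and arm.read_force()[2]-f0[2]<4:
    z-=.0007; arm.move_linear([*p,z],o,.03)
print(z,arm.read_ee_pos(),f0,arm.read_force())
arm.set_gripper(1.0); arm.wait(.3)
arm.move_linear([*p,.2],o,.1)
q=arm.read_joints(); 
arm.move_to([.40,-.30,.25],o)
arm.wait(.3)
a=snap('top','t5.png'); b=snap('side','s5.png')
f=lambda a,w:cv2.resize(np.clip(a[:,:,::-1]*1.4,0,255).astype('uint8'),w,interpolation=cv2.INTER_CUBIC)
cv2.imwrite('pics/c5.png',np.hstack([f(a[110:280,105:305],(400,340)),f(b[130:384,100:400],(400,340))]))
print(arm.read_t(),arm.read_force())
```

```text
0.012900000000000002 [ 0.48310093 -0.09064418  0.01332031] [ 0.28874009  0.35710675 -2.0921155 ] [-1.50863566  0.0294703   4.88948631]
18.3917 [-0.31424361  0.27221928 -0.09144863]
```

View pics/c5.png

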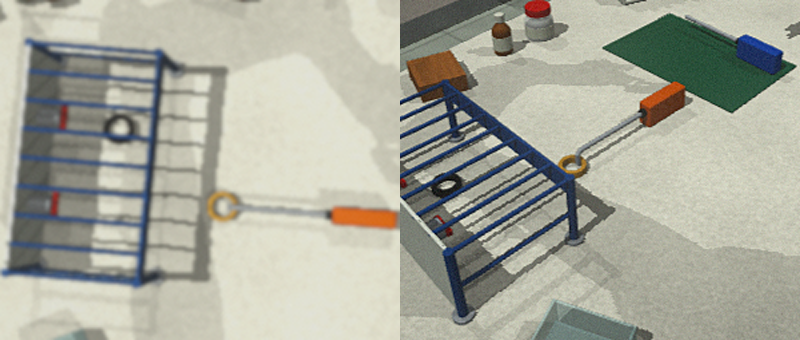

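The rod stands on its base, the brass ring lies flat in front of the guard at crop (223,206), and the black collar is where it was. I'll check the number, then hand in.

Run:
```python
from h import *
r=ray('top',105+223/2,110+206/2,.008)[:2]; yv=np.array([-xv[1],xv[0]])
x,y=(r-O)@xv,(r-O)@yv; k=ray('top',105+120/2,110+128/2,.008); print(x,y,k)
if -.22<x<-.04 and abs(y)<.17: print(arm.sign_off())
```

```text
-0.08706884809801749 0.04445616351395768 [0.61648983 0.25313896 0.008     ]
the job is handed in; nothing more can be done
None
```

I drew the brass collar out flat to about 87 mm in front of the guard, left the hooked rod standing on its base and released, and handed the job in at about 18 s; the black collar measures within about 2 mm of its start.

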